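# Drive the seized hinge pin out of the foam mould

### The job

Foam has bled into the hinge of the aluminium casting mould and gummed up its hinge pin, so the halves cannot be taken apart. With the drift punch (the octagonal bar with the slim round nose, not the flat-bladed chisel) start the pin from its plain, headless end and drive it until its head stands about 30 mm clear of the hinge, pushing slowly and never harder than 30 N on pin or hinge. Then lay the punch flat on the bench, draw the pin by its headed end with the fingers all the way out to its stop, and let go; leave everything else where it is.

Things in the scene. Friction and masses are not known exactly. Their poses are not given: they have to be found in the camera images.
- mould: Closed two-part aluminium casting mould, bolted down. 130 (x) x 120 (y) mm, 107 mm high with its pour neck, on a steel plate 190 x 150 x 8 mm. Origin: centre of its underside. Hinge barrel along its +x side, parallel to its y, y = -60 to +60 mm, 24 mm across. Its leaves are slotted and packed out: its axis is anywhere 50 to 66 mm up and at x = 83 to 88 mm, to be found by eye or feel
- barrel_mid (a point): Point of the mould at x = 85.5, y = 0, z = 58 mm: middle of the hinge barrel's axis with its leaves in mid setting (the true axis is up to 8 mm higher or lower and up to 2.5 mm nearer or further in x). Axes as the mould. A 12.5 mm bore runs right through the barrel; its end faces at y = +-60 mm are flat, unchamfered, with free space beyond them
- hinge_pin (a joint): How far (m) the steel hinge pin stands out, head towards the mould's -y: the gap between head and barrel end. 0 to 0.004 at the start, 0.085 = against its stop, captive. Shank 10 mm across, 113 mm long; head 18 mm across, 8 mm thick. At 0 the plain end lies 7 mm deep in the bore's +y mouth. Gummed: resists with 12 N, and 4 N more per 10 mm/s of speed, all the way; stays where it is left
- punch: Drift punch, steel, lying on the bench (its axis 7 mm above it). Octagonal bar 14 mm across flats from x = -37 to +37 mm (a 4 mm chamfered striking end behind it), a 10 mm long cone, then a round nose 9.5 mm in diameter and 52 mm long with a flat end at x = +99.5 mm. Origin: on its axis, middle of the octagonal bar. x points along it to the nose. Mass 0.13 kg
- punch_tip (a point): Centre of the flat end of the drift punch's nose, on its axis; axes as the punch
- chisel: Cold chisel, the same octagonal bar as the punch but with a flat 24 mm wide blade; about 140 mm long, lying on the bench. Origin: on its axis, middle of the bar; x to the blade. Leave alone
- hammer: Hammer, lying on the bench beyond the mould, about 0.26 m long. Leave alone
- cup: White plastic mixing cup, 72 mm wide and 75 mm high, standing on the bench; origin under its centre. Leave alone
- jar: Amber glass jar with a steel cap, 60 mm wide, 80 mm high; origin under its centre. Leave alone
- form: Cream foam animal form on a small plywood foot, about 200 mm long and 85 mm high, at the far edge of the bench; origin under its centre. Leave alone
Not all that is in view belongs to the job. Leave any orange look-alike of the mould alone.

How it is judged:
On the way, in this order (a step that is already met when the one before it is completed fails the run):
1. the punch bears on the pin and has started it: head 6 to 16 mm off the barrel (value of joint hinge_pin above 0.006 m and not (value of joint hinge_pin above 0.016 m) and contact force between punch and mould above 4 N), for 0.05 s.
2. the punch, still bearing on it, has driven the pin until its head stands 24 mm or more off the barrel (value of joint hinge_pin above 0.024 m and contact force between punch and mould above 3 N), for 0.05 s.
At the end, for the whole second after the job is handed in: The pin is drawn out to its stop: its head stands more than 78 mm off the hinge barrel (stop at 85 mm), at rest and released; the punch lies still and flat on the bench (its axis and the tip lower than 20 mm) (value of joint hinge_pin above 0.078 m and velocity of joint hinge_pin below 0.01 m/s and linear speed of punch below 0.03 m/s and height (world z) of each of punch, punch_tip below 0.02 m); the robot touches nothing.
It fails at once if the punch pressed on the mould, its hinge or its pin with more than 30 N (contact force between punch and mould above 30 N).
It fails at once if the chisel, hammer, cup, jar or foam form was moved by more than 30 mm (distance of any of chisel, hammer, cup, jar, form from where it was at the start of the episode above 0.03 m).
It also fails if it takes over 67 s, if anything falls off the work surface, if the arm or the gripper's body presses on something with over 40 N, if the wrist force passes 120 N, or if a joint passes its speed limit or range.

### The arm

A 7-joint arm with a two-finger parallel gripper is mounted at the origin on the work surface. World frame = base frame: x ahead of the robot, y to its left, z up, the work surface at z = 0. Lengths are in m, angles in rad, forces in N, time in s.
With the tool pointing down it reaches from about 0.4 to 0.875 m from the base axis. Payload 19.3 kg.
Tool frame: the origin (TCP) lies at the very end of the fingers, on their centre line; the grasp point (between the pads) lies 19 mm behind it; z points along the fingers, y is the line along which they close (so a half turn about z gives the same grasp; the last joint's range is limited). The gripper opens to 85 mm and grips with 20 to 120 N. Pads are 22 mm wide; open, the fingers measure 114 mm over their backs; the gripper's body (76 mm by 85 mm) begins 54 mm behind the grasp point. The pads swing forward as they close: fully open they stand 13 mm farther back than shut.
Start: joints at [-1.352, 0.521, -0.036, 1.599, 0.021, 1.021, -0.113], TCP at [0.178, 0.599, 0.231] pointing down, gripper open.
Joint ranges: [-2.91, 2.91], [-0.3, 2.13], [-1.5, 1.42], [0.17, 2.43], [-1.26, 4.41], [0.16, 1.93], [-2.52, 2.52]. Speed limits (rad/s): [1.89, 1.89, 2.39, 2.39, 3.01, 3.01, 3.01].

### API

Orientations are given as [roll, pitch, yaw] about the fixed x, y, z axes, in that order (R = Rz(yaw) Ry(pitch) Rx(roll)).
In Python, from workcell import bot, grab_frame, calibration, job gives the robot as it stands.
- The arm moves only by the shell command python3 -m creep [FORCE], which reads ROWS from standard input. ROWS is a JSON object whose key "deltas" holds a list of rows, 1 to 5 of them, each of 7 numbers: the finger opening in m, then dx, dy, dz in m, then a rotation vector rx, ry, rz in rad; each row is the pose to reach, as a shift and turn from the pose commanded when the command began, along the tool's axes at that moment; what a row does not reach only later rows make up. A row lasts 1/8 s, in which the tool goes at most 0.0625 m and 0.188 rad, less where a joint would pass 70% of its speed; a pose out of reach is approached as far as the arm can. The fingers move at their own pace and stop on an object; FORCE is the grip in N (left out, the last holds). Time passes only in rows, so rows that do not move let the fingers close. It prints the time, the measured TCP pose, the force, the opening and the grip force at its end. Input that does not fit is refused with a message, and nothing moves.
- bot.observe(): the state, without advancing time (a new reading comes with each control period).
- grab_frame(name): name is "side" or "top"; returns (picture, depth): 400x640x3 uint8, blue, green, red; 400x640 float32, m along the optical axis (not along the pixel's ray), 0 where there is no reading.
- calibration(name): a dict with "vfov" (degrees; the focal length in pixels is half the picture's height over the tangent of half this angle, whatever the lens; pixels are square), "cx", "cy" (the principal point, pixels), "eye" and "attitude" of the camera in the world. Camera axes: x right, y down, z forward; pixel columns grow to the right and rows downward; lengths in m; the calibration is good to about 2 mm. A picture is of the moment at which its call begins. calibration takes no time and is no camera call.
- job.job_done(): hands the job in; it is judged then, once.
The state is a dict: "clock": time; "qpos": joint angles; "qd": joint speeds; "joint_efforts": joint torques, N m; "position": TCP position; "tool_rot": TCP orientation; "force": force on the tool from outside, world axes, zero at the start; "moment": the same for the moment, N m; "grip_width": finger opening in m; "finger_force": force on a finger pad.
Only numpy, scipy, OpenCV 4.12 (cv2) and the standard library are available. Lean on these libraries where they do the work, as an engineer would, in place of code of your own. Each camera call takes 0.05 s, during which the arm holds its last target. There are 200 camera calls.

## Working session

There is one attempt and no reset: what is moved stays moved. The work goes in short steps, Python scripts to look and compute and a shell command to move; the robot and the scene stay as the last step left them, time stands still between calls to the robot, and variables do not carry over. Pictures are saved under pics/ and viewed, at most 10 in all, crops included, and the job is handed in when it is done.

```bash
ls; mkdir -p pics; python3 - <<'E'
from workcell import bot, grab_frame, calibration
import cv2, numpy as np
for n in("side","top"):
    p,d=grab_frame(n); cv2.imwrite(f"pics/{n}0.png",p); np.save(f"pics/{n}0.npy",d); print(n,calibration(n))
print(bot.observe())
E
```

```text
pics
side {'vfov': 54.36724812804453, 'cx': 319.69087690711933, 'cy': 203.03728588620464, 'eye': array([0.38007772, 0.76951269, 0.54044217]), 'attitude': array([-2.12129765,  0.00808021, -2.95137552])}
top {'vfov': 43.61287929971476, 'cx': 321.4822083800413, 'cy': 195.35520215500196, 'eye': array([ 0.44435707, -0.01088883,  1.14131766]), 'attitude': array([-3.07621246,  0.00558759, -1.5813212 ])}
{'clock': 0.1, 'qpos': array([-1.35221852,  0.5219314 , -0.03631937,  1.5999093 ,  0.02121468,
        1.02110483, -0.11279736]), 'qd': array([-0.00102362, -0.0025563 ,  0.00056874, -0.00034066,  0.00035058,
       -0.00168338,  0.00028959]), 'joint_efforts': array([ 3.22973130e-03, -9.28486490e+01,  1.98375240e+00, -3.70535159e+01,
        1.80517469e-02,  5.24249714e-03, -9.52515677e-06]), 'position': array([0.17794742, 0.5988399 , 0.23081265]), 'tool_rot': array([-3.14062870e+00,  8.31597601e-05,  2.85280648e+00]), 'force': array([0.33960636, 0.23162792, 0.00883607]), 'moment': array([ 0.04448324, -0.00479282, -0.00258367]), 'finger_force': 0.0, 'grip_width': 0.08541034955438574}
```

View pics/side0.png

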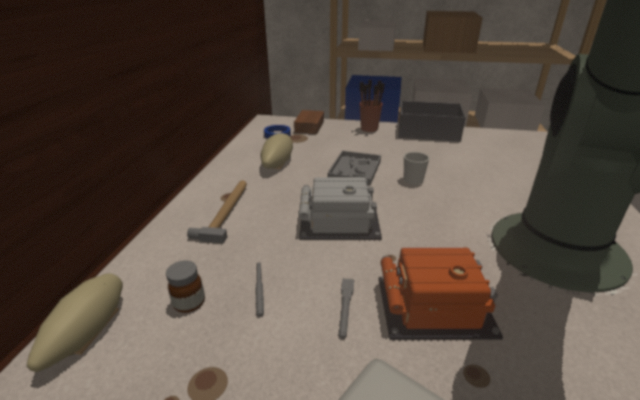

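View pics/top0.png

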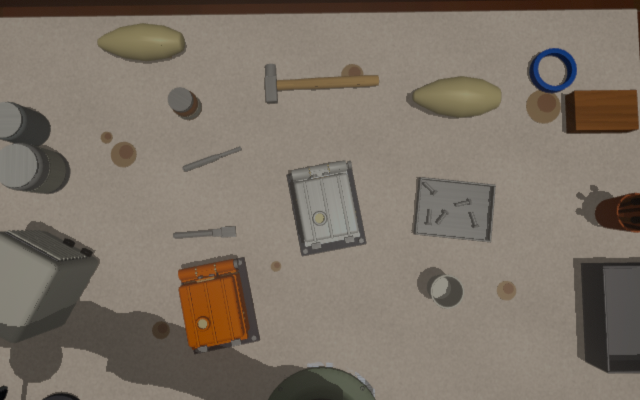

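The top view (image up = +x, left = +y) shows the grey mould at (325,208) with its hinge barrel along the upper edge at y≈170, x 292–352. The punch is at (213,159), the chisel at (205,233), and the orange decoy at (215,305). Next I'll compute heights and look at closer crops.

```bash
cat > h.py <<'E'
from workcell import bot, grab_frame, calibration
import cv2, numpy as np
from scipy.spatial.transform import Rotation as R
def cam(n):
    c=calibration(n); f=200/np.tan(np.radians(c['vfov']/2))
    return f,c['cx'],c['cy'],np.array(c['eye']),R.from_euler('xyz',c['attitude']).as_matrix()
def cloud(n,d):
    f,cx,cy,e,M=cam(n); v,u=np.mgrid[0:400,0:640]
    P=np.stack([(u-cx)/f*d,(v-cy)/f*d,d],-1)@M.T+e
    P[d==0]=np.nan; return P
def proj(n,p):
    f,cx,cy,e,M=cam(n); q=(np.atleast_2d(p)-e)@M
    return q[:,:2]/q[:,2:]*f+[cx,cy]
E
python3 - <<'E'
from h import *
np.set_printoptions(precision=4,suppress=True)
d=np.load('pics/top0.npy');P=cloud('top',d)
print('table',P[190,260],P[130,260],P[260,380],P[100,230])
for u in (296,305,315,325,335,345,350):
    col=P[155:190,u]; print(u,[f"{155+i}:{p[0]:.3f},{p[1]:.3f},{p[2]:.3f}" for i,p in enumerate(col) if i%2==0])
Q=P[140:180,175:250].reshape(-1,3);Q=Q[Q[:,2]>np.median(P[190,240:270,2])+.005]
print(len(Q),Q.min(0),Q.max(0))
c=Q[:,:2].mean(0);w,V=np.linalg.eigh(np.cov(Q[:,:2].T));print(c,V[:,1],np.sqrt(w))
t=(Q[:,:2]-c)@V[:,1];print(t.min(),t.max())
a=cv2.imread('pics/top0.png');s=d=np.load('pics/side0.npy')
b=cv2.imread('pics/side0.png')
A=cv2.resize(a[135:265,165:375],None,fx=3.8,fy=3.8,interpolation=3)
cv2.imwrite('pics/tc.png',A)
B=cv2.resize(b[165:325,225:395],None,fx=3.7,fy=3.7,interpolation=3)
cv2.imwrite('pics/sc.png',B)
E
```

```text
table [0.5329 0.1353 0.0012] [ 0.6721  0.1352 -0.0006] [ 0.3709 -0.1363  0.001 ] [ 0.7435  0.2048 -0.0014]
296 ['155:0.614,0.053,-0.005', '157:0.608,0.052,0.000', '159:0.603,0.052,0.003', '161:0.599,0.053,-0.002', '163:0.594,0.053,-0.001', '165:0.590,0.053,-0.001', '167:0.585,0.053,-0.003', '169:0.581,0.053,-0.002', '171:0.568,0.049,0.064', '173:0.564,0.049,0.069', '175:0.559,0.049,0.067', '177:0.556,0.049,0.061', '179:0.551,0.049,0.063', '181:0.548,0.050,0.053', '183:0.540,0.048,0.095', '185:0.535,0.048,0.095', '187:0.531,0.048,0.093', '189:0.527,0.048,0.092']
305 ['155:0.613,0.032,-0.005', '157:0.608,0.032,-0.000', '159:0.603,0.032,0.001', '161:0.599,0.032,0.001', '163:0.595,0.032,-0.004', '165:0.590,0.032,-0.002', '167:0.585,0.032,0.000', '169:0.573,0.030,0.063', '171:0.568,0.029,0.068', '173:0.564,0.030,0.065', '175:0.559,0.030,0.065', '177:0.555,0.030,0.061', '179:0.552,0.030,0.051', '181:0.543,0.029,0.097', '183:0.539,0.028,0.099', '185:0.535,0.028,0.099', '187:0.531,0.029,0.097', '189:0.526,0.028,0.102']
315 ['155:0.612,0.009,0.001', '157:0.608,0.009,0.001', '159:0.603,0.009,0
[... 1717 characters left out ...]
0.097', '185:0.534,-0.055,0.099', '187:0.530,-0.055,0.097', '189:0.526,-0.055,0.092']
350 ['155:0.611,-0.072,0.001', '157:0.607,-0.072,-0.004', '159:0.602,-0.072,0.004', '161:0.589,-0.068,0.062', '163:0.585,-0.068,0.063', '165:0.580,-0.068,0.066', '167:0.576,-0.068,0.065', '169:0.578,-0.071,0.006', '171:0.574,-0.071,0.002', '173:0.569,-0.071,0.005', '175:0.564,-0.071,0.008', '177:0.560,-0.071,0.009', '179:0.555,-0.071,0.008', '181:0.550,-0.070,0.010', '183:0.546,-0.070,0.009', '185:0.542,-0.071,0.006', '187:0.530,-0.066,0.090', '189:0.526,-0.066,0.092']
342 [0.5709 0.1597 0.0055] [0.6466 0.3116 0.0185]
[0.6031 0.251 ] [-0.3334  0.9428] [0.0055 0.0393]
-0.07714542342348688 0.06475892738449783
```

View pics/tc.png

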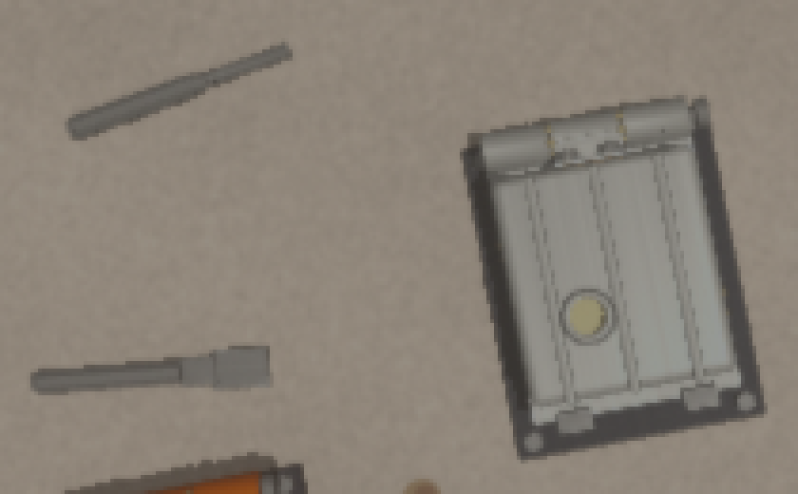

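View pics/sc.png

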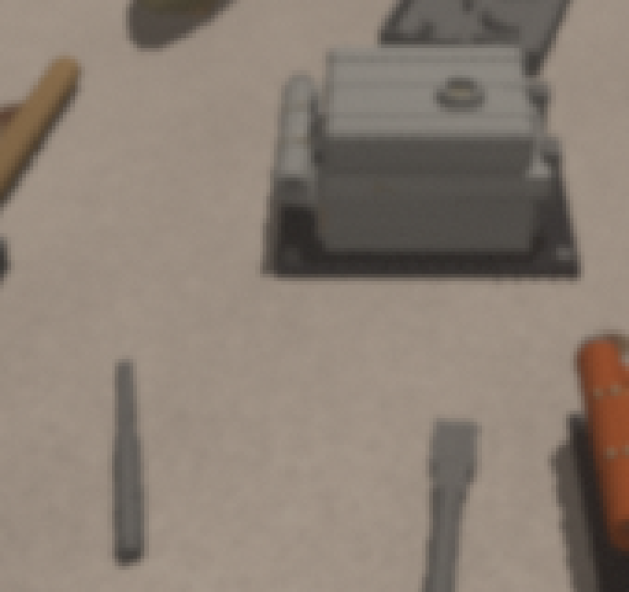

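The crops confirm it. The punch's nose points right (−y), the pin head shows at the barrel's right end (700,110 in the crop), and the plain end of the bore is at the left (475,155). Now I'll fit the barrel and the punch.

```bash
python3 - <<'E'
from h import *
from scipy.optimize import least_squares
np.set_printoptions(precision=4,suppress=True)
D={n:np.load(f'pics/{n}0.npy') for n in('top','side')}
C={n:cloud(n,D[n]) for n in D}
# mould yaw / position from plate outline: points z in 3..14mm around, and top face
for n in D:
    Q=C[n].reshape(-1,3);Q=Q[~np.isnan(Q[:,0])]
    m=(abs(Q[:,0]-.5)<.13)&(abs(Q[:,1]+.015)<.1)&(Q[:,2]>.004)
    M=Q[m]
    if n=='top':
        r=cv2.minAreaRect((M[:,:2]*1000).astype(np.float32));print('rect',r)
    th=np.radians(9)
    ys=np.array([-np.sin(th),np.cos(th)])
    def res(p,Q,full=False):
        # axis: x=p0+ -tan(p1)*(y), z=p2
        d=((Q[:,0]-p[0])*np.cos(p[1])+(Q[:,1])*np.sin(p[1]));return np.hypot(d,Q[:,2]-p[2])-.012
    p=np.array([.567,.16,.055])
    for it in range(6):
        dd=(Q[:,0]-p[0])*np.cos(p[1])+Q[:,1]*np.sin(p[1])
        s=(Q[:,1])*np.cos(p[1])-(Q[:,0]-p[0])*np.sin(p[1])
        k=(abs(res(p,Q))<.005)&(s>-.07)&(s<.05)&(dd>-.009)&(Q[:,2]>p[2]-.006)
        p=least_squares(res,p,args=(Q[k],),loss='soft_l1',f_scale=.002).x
    print(n,p,k.sum(), 'table z',np.median(Q[(abs(Q[:,0]-.65)<.03)&(abs(Q[:,1])<.1),2]), 's',np.percentile(s[k],[0,1,99,100]))
    # punch
    m=(Q[:,0]>.56)&(Q[:,0]<.66)&(Q[:,1]>.15)&(Q[:,1]<.33)&(Q[:,2]>.006)&(Q[:,2]<.03)
    A=Q[m];c=A[:,:2].mean(0);w,V=np.linalg.eigh(np.cov(A[:,:2].T));t=(A[:,:2]-c)@V[:,1]
    print(' punch',c,V[:,1],np.sqrt(w),t.min(),t.max(),c+V[:,1]*t.min(),c+V[:,1]*t.max(),m.sum())
E
```

```text
rect ((500.2706298828125, -14.893760681152344), (247.46163940429688, 198.2429656982422), 0.14713531732559204)
top [0.5704 0.1787 0.056 ] 465 table z -0.0003629593270901843 s [-0.07   -0.0686  0.0487  0.0496]
 punch [0.6031 0.2511] [-0.3393  0.9407] [0.0038 0.0393] -0.07717379861883668 0.064783525676281 [0.6293 0.1785] [0.5812 0.312 ] 336
side [0.569  0.1784 0.0569] 195 table z 0.00024185920156938323 s [-0.0691 -0.0684  0.0478  0.0498]
 punch [0.6003 0.2588] [-0.3392  0.9407] [0.0036 0.0406] -0.08489511375059311 0.05742621234753956 [0.6291 0.1789] [0.5808 0.3128] 334
```

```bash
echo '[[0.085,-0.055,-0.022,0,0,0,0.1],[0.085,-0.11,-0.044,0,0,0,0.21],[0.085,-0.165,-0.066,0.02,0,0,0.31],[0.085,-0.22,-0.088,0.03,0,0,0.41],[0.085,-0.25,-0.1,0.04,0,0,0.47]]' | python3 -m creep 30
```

```text
refused: ROWS must be an object with the rows under "deltas". Nothing was moved.
```

Wrong form. The message asks for an object with the rows under "deltas", so I'll send the same numbers that way.

```bash
echo '{"deltas": [[0.085,-0.055,-0.022,0,0,0,0.1],[0.085,-0.11,-0.044,0,0,0,0.21],[0.085,-0.165,-0.066,0.02,0,0,0.31],[0.085,-0.22,-0.088,0.03,0,0,0.41],[0.085,-0.25,-0.1,0.04,0,0,0.47]]}' | python3 -m creep 30; python3 - <<'E'
from h import *
o=bot.observe();print(o['position'],o['tool_rot'],o['qpos'],o['force'])
E
```

```text
clock: 0.72
position: [0.3915, 0.4295, 0.1908]
tool_rot: [-3.141, 0.001, 2.377]
force: [0.1, 0.5, -0.2]
grip_width: 0.0852
finger_force: 0.0
[0.39151436 0.42947463 0.19083844] [-3.14118628e+00  1.01547158e-03  2.37724576e+00] [-1.01394493  0.50129175  0.11207386  1.76446245 -0.06852661  0.88015559
 -0.0653945 ] [ 0.11683483  0.52117706 -0.15461893]
```

```bash
echo '{"deltas": [[0.06,-0.055,0.005,0.02,0,0,0.1],[0.06,-0.11,0.01,0.04,0,0,0.2],[0.06,-0.165,0.015,0.06,0,0,0.3],[0.06,-0.22,0.019,0.08,0,0,0.4],[0.06,-0.265,0.023,0.09,0,0,0.466]]}' | python3 -m creep; echo '{"deltas": [[0.06,0,0,0,0,0,0]]}' | python3 -m creep; python3 - <<'E'
from h import *
o=bot.observe();print(o['position'],o['tool_rot'],o['qpos'],o['force'])
E
```

```text
clock: 1.35
position: [0.5983, 0.2643, 0.0999]
tool_rot: [-3.14, 0.001, 1.913]
force: [0.8, 0.8, 0.1]
grip_width: 0.0598
finger_force: 0.0
clock: 1.48
position: [0.5993, 0.2624, 0.0999]
tool_rot: [-3.14, 0.002, 1.911]
force: [-1.1, -0.7, -0.2]
grip_width: 0.0599
finger_force: 0.0
[0.5992537  0.2624299  0.09992423] [-3.14033913e+00  2.30322841e-03  1.91098545e+00] [-0.64169514  0.73240008  0.21492252  1.62621181 -0.19605074  0.80578403
 -0.00368674] [-1.1045273  -0.73505771 -0.23990888]
```

```bash
echo '{"deltas": [[0.05,0,0,0.05,0,0,0],[0.05,0,0,0.085,0,0,0],[0.05,0,0,0.096,0,0,0],[0.05,0,0,0.096,0,0,0],[0.03,0,0,0.096,0,0,0]]}' | python3 -m creep 60;echo '{"deltas": [[0.0,0,0,0,0,0,0],[0,0,0,0,0,0,0],[0,0,0,0,0,0,0],[0,0,0,0,0,0,0],[0,0,0,0,0,0,0]]}' | python3 -m creep 60
```

```text
clock: 2.1
position: [0.598, 0.2669, 0.0068]
tool_rot: [3.14, -0.0, 1.917]
force: [-0.4, -0.2, -0.0]
grip_width: 0.0329
finger_force: 0.0
clock: 2.72
position: [0.598, 0.2668, 0.0067]
tool_rot: [3.14, -0.0, 1.917]
force: [-2.3, -0.7, 10.4]
grip_width: 0.0114
finger_force: 58.7
```

```bash
echo '{"deltas": [[0.03,0,0,0,0,0,0],[0.03,0,0,0,0,0,0],[0.03,0,0,0.002,0,0,0],[0.03,0,0,0.004,0,0,0],[0.03,0,0,0.0045,0,0,0]]}' | python3 -m creep 60;echo '{"deltas": [[0.0,0,0,0,0,0,0],[0,0,0,0,0,0,0],[0,0,0,0,0,0,0],[0,0,0,0,0,0,0]]}' | python3 -m creep 60
```

```text
clock: 3.35
position: [0.5971, 0.2663, 0.0005]
tool_rot: [-3.141, 0.0, 1.917]
force: [-0.2, 0.1, 0.3]
grip_width: 0.0304
finger_force: 0.0
clock: 3.85
position: [0.5973, 0.2664, 0.0009]
tool_rot: [3.142, 0.0, 1.917]
force: [-1.7, -1.1, 2.0]
grip_width: 0.0117
finger_force: 58.7
```

```bash
echo '{"deltas": [[0.0,0,0,-0.02,0,0,0],[0,0,0,-0.06,0,0,0],[0,0,0,-0.1,0,0,0],[0,0,0,-0.1,0,0,0]]}' | python3 -m creep 60; python3 - <<'E'
from h import *
o=bot.observe();print(o['position'],o['tool_rot'],o['force'],o['moment'])
for n in("side","top"):
    p,d=grab_frame(n); cv2.imwrite(f"pics/{n}1.png",p); np.save(f"pics/{n}1.npy",d)
c=proj('side',o['position'])[0].astype(int);print(c)
p=cv2.imread('pics/side1.png');y0=max(c[1]-90,0);x0=max(c[0]-100,0)
cv2.imwrite('pics/s1c.png',cv2.resize(p[y0:y0+150,x0:x0+200],None,fx=4,fy=4,interpolation=3));print(x0,y0)
E
```

```text
clock: 4.35
position: [0.5991, 0.2671, 0.1052]
tool_rot: [3.136, -0.001, 1.917]
force: [0.1, -0.2, -1.1]
grip_width: 0.012
finger_force: 58.8
[0.59907103 0.26709375 0.10516073] [ 3.13576074e+00 -9.04257036e-04  1.91654991e+00] [ 0.09570533 -0.15609622 -1.08770824] [ 0.06177887  0.00200806 -0.04388931]
[253 255]
153 165
```

View pics/s1c.png

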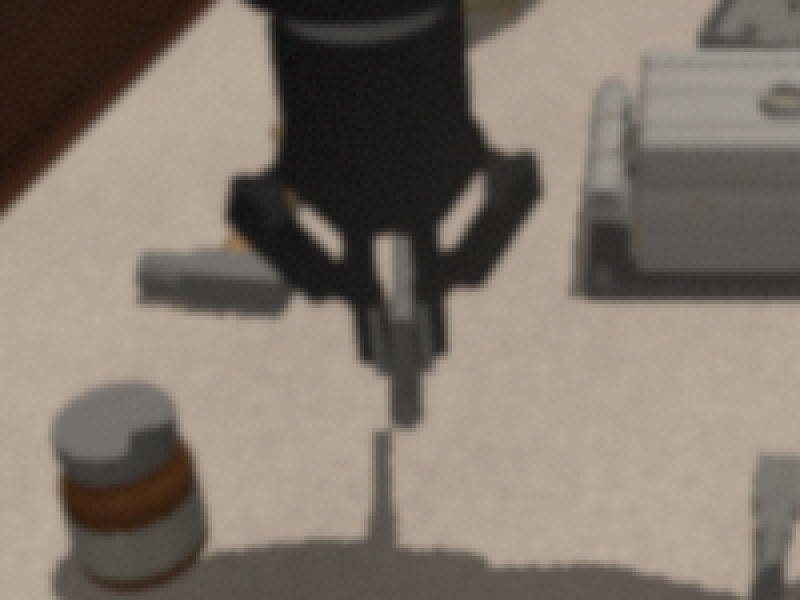

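The punch is held at the fingertips, with the nose pointing away from the side camera towards the mould side. Next I'll measure its axis in the hand.

```bash
cat >> h.py <<'E'
def punchfit(k,save=True,show=True):
    o=bot.observe();T=o['position'];Rm=R.from_euler('xyz',o['tool_rot']).as_matrix();out={}
    for n in('top','side'):
        p,d=grab_frame(n)
        if save: cv2.imwrite(f'pics/{n}{k}.png',p);np.save(f'pics/{n}{k}.npy',d)
        Q=cloud(n,d).reshape(-1,3);q=(Q-T)@Rm   # tool frame
        m=(abs(q[:,1])<.013)&(abs(q[:,2]+.005)<.02)&(q[:,0]<-.026)&(q[:,0]>-.13)
        t=(abs(q[:,1])<.013)&(abs(q[:,2]+.005)<.02)&(q[:,0]>.018)&(q[:,0]<.08)
        for lab,s in(('nose',m),('tail',t)):
            a=q[s]
            if len(a)<8: print(n,lab,len(a));continue
            py=np.polyfit(a[:,0],a[:,1],1);pz=np.polyfit(a[:,0],a[:,2],1)
            nn=a[a[:,0]<-.048] if lab=='nose' else a
            print(n,lab,len(a),'x',a[:,0].min(),a[:,0].max(),'y',nn[:,1].mean(),'y-range',np.percentile(nn[:,1],[5,95]),'slope y %.3f z %.3f'%(py[0],pz[0]),'z med',np.median(nn[:,2]),np.percentile(nn[:,2],[10,90]))
    return o
E
python3 - <<'E'
from h import *
np.set_printoptions(precision=4,suppress=True)
o=punchfit(2);print(o['position'],o['tool_rot'])
E
```

```text
top nose 163 x -0.09439760145005939 -0.026245502291203884 y -0.0006510078409756481 y-range [-0.0045  0.0037] slope y -0.009 z -0.027 z med -0.008977740601919195 [-0.0115 -0.0059]
top tail 0
side nose 78 x -0.0860013461879271 -0.02616906528910267 y -0.00028711848484068566 y-range [-0.0044  0.0034] slope y -0.015 z -0.055 z med -0.009146180125237074 [-0.0106 -0.0063]
side tail 127 x 0.019052645470343573 0.04871578750759334 y -0.0017154897865489548 y-range [-0.0076  0.004 ] slope y 0.009 z 0.149 z med -0.010742067399052615 [-0.0128 -0.0056]
[0.5973 0.2666 0.1016] [ 3.1407 -0.0003  1.9168]
```

```bash
python3 - <<'E'
from h import *
np.set_printoptions(precision=4,suppress=True)
th=.1785;ey=np.array([-np.sin(th),np.cos(th),0]);ex=np.array([np.cos(th),np.sin(th),0]);A=np.array([.5697,0,.0563])
for n in('top','side'):
    d=np.load(f'pics/{n}0.npy');Q=cloud(n,d).reshape(-1,3);q=Q-A;s=q@ey;x=q@ex
    k=(abs(x)<.010)&(q[:,2]>-.002)&(q[:,2]<.02)&(abs(s)<.12)
    print(n,np.histogram(s[k],np.arange(-.1,.08,.004))); print(np.sort(s[k])[-12:],np.sort(s[k])[:8])
    # per-slab centre x & top z along barrel
    for a in np.arange(-.068,.05,.015):
        kk=(abs(x)<.016)&(s>a)&(s<a+.015)&(q[:,2]>-.004)&(q[:,2]<.016); print('%.3f'%a,kk.sum(),np.percentile(x[kk],[2,98]),np.percentile(q[kk,2],[50,85]))
    # body extents: top face z>.085
    k=(Q[:,2]>.085)&(abs(Q[:,0]-.5)<.13)&(abs(Q[:,1]+.015)<.1);print('body s',np.percentile(s[k],[.5,99.5]),'x',np.percentile(x[k],[.5,99.5]))
E
```

```text
top (array([ 0,  0,  0,  0,  0,  0,  1, 13, 16,  8, 18, 18, 16, 17, 16, 16, 18,
       16, 17, 14, 15, 13, 15, 16, 16, 17, 13, 14, 15, 16, 15, 18, 17, 17,
       18, 16, 17, 19, 18, 15,  0,  0,  0,  0]), array([-0.1  , -0.096, -0.092, -0.088, -0.084, -0.08 , -0.076, -0.072,
       -0.068, -0.064, -0.06 , -0.056, -0.052, -0.048, -0.044, -0.04 ,
       -0.036, -0.032, -0.028, -0.024, -0.02 , -0.016, -0.012, -0.008,
       -0.004,  0.   ,  0.004,  0.008,  0.012,  0.016,  0.02 ,  0.024,
        0.028,  0.032,  0.036,  0.04 ,  0.044,  0.048,  0.052,  0.056,
        0.06 ,  0.064,  0.068,  0.072,  0.076]))
[0.0572 0.0573 0.0575 0.0576 0.058  0.0581 0.0585 0.0588 0.0588 0.0591
 0.0594 0.0595] [-0.072  -0.0715 -0.0709 -0.0707 -0.0704 -0.0702 -0.0701 -0.07  ]
-0.068 61 [-0.0113  0.0101] [0.0081 0.0113]
-0.053 80 [-0.0126  0.0111] [0.0085 0.0116]
-0.038 83 [-0.0144  0.0116] [0.0097 0.0125]
-0.023 58 [-0.0086  0.0114] [0.0111 0.0132]
-0.008 70 [-0.0117  0.0111] [0.0108 0.013 ]
0.007 58 [-0.0095  0.0119] [0.0106 0.013 ]
0.022 81 [-0.0141  0.0116] [0.009  0.0123]
0.037 82 [-0.0139  0.0108] [0.008
[... 510 characters left out ...]
,  0.012,  0.016,  0.02 ,  0.024,
        0.028,  0.032,  0.036,  0.04 ,  0.044,  0.048,  0.052,  0.056,
        0.06 ,  0.064,  0.068,  0.072,  0.076]))
[0.0601 0.0602 0.0603 0.0604 0.0605 0.0605 0.0606 0.0609 0.0611 0.0615
 0.0615 0.0628] [-0.0721 -0.0712 -0.069  -0.0689 -0.0683 -0.065  -0.0637 -0.0631]
-0.068 14 [-0.0114  0.0073] [0.0099 0.0126]
-0.053 23 [-0.0089  0.0101] [0.0108 0.0122]
-0.038 20 [-0.0071  0.009 ] [0.0116 0.0128]
-0.023 26 [-0.0087  0.011 ] [0.0118 0.0139]
-0.008 25 [-0.0069  0.0101] [0.0119 0.013 ]
0.007 44 [-0.0146  0.0096] [0.0116 0.0132]
0.022 38 [-0.0146  0.0105] [0.0103 0.0126]
0.037 47 [-0.015   0.0096] [0.0091 0.0121]
body s [-0.0509  0.0604] x [-0.1481 -0.0171]
```

```bash
echo '{"deltas": [[0,-0.014,-0.017,0.005,0,0,0.03],[0,-0.028,-0.035,0.01,0,0,0.07],[0,-0.042,-0.052,0.025,0,0,0.1],[0,-0.056,-0.07,0.04,0,0,0.14],[0,-0.07,-0.087,0.051,0,0,0.168]]}' | python3 -m creep 60; echo '{"deltas": [[0,0,0,0,0,0,0],[0,0,0,0,0,0,0]]}' | python3 -m creep; python3 - <<'E'
from h import *
np.set_printoptions(precision=4,suppress=True)
o=punchfit(3);print(o['position'],o['tool_rot'],o['force'],o['moment'])
p=cv2.imread('pics/side3.png');q=cv2.imread('pics/top3.png')
a=cv2.resize(p[160:260,250:350],(400,400),interpolation=3);b=cv2.resize(q[130:210,230:310],(400,400),interpolation=3)
cv2.imwrite('pics/c3.png',np.hstack([a,b]))
E
```

```text
clock: 5.18
position: [0.538, 0.1701, 0.0484]
tool_rot: [-3.14, 0.001, 1.748]
force: [0.2, 0.2, -2.4]
grip_width: 0.0114
finger_force: 58.8
clock: 5.42
position: [0.5394, 0.1715, 0.0496]
tool_rot: [-3.141, -0.0, 1.749]
force: [-0.2, 0.2, -0.5]
grip_width: 0.0118
finger_force: 58.8
top nose 230 x -0.12969087226786835 -0.026136463965262223 y -0.0010628508806448415 y-range [-0.0108  0.0077] slope y 0.012 z 0.064 z med -0.01090796593784631 [-0.0186 -0.0069]
top tail 0
side nose 47 x -0.08072689976401888 -0.026370185713543118 y 0.0004558746016911959 y-range [-0.0031  0.0035] slope y -0.021 z -0.060 z med -0.010275166338382583 [-0.0117 -0.0088]
side tail 99 x 0.01801014427135152 0.04953336818103516 y -0.0013702558879611765 y-range [-0.0078  0.0052] slope y 0.000 z 0.131 z med -0.011463485781806823 [-0.0137 -0.0065]
[0.5394 0.1715 0.0496] [-3.1414 -0.0001  1.7493] [-0.2328  0.2336 -0.4927] [ 0.0061 -0.0086  0.0654]
```

View pics/c3.png

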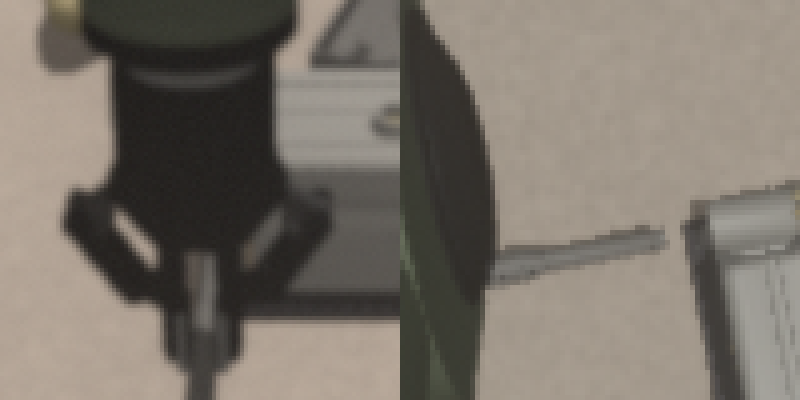

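The right panel shows the nose, with its tip at about (660,238), 20 mm or so short of the barrel mouth at (690,225) and nearly in line with it. The left panel shows the gripper hiding the bore. I'll average several depth frames and fit the nose and barrel in the same camera.

```bash
cat >> h.py <<'E'
from scipy.optimize import least_squares
th=.1785;ey=np.array([-np.sin(th),np.cos(th),0]);ex=np.array([np.cos(th),np.sin(th),0]);A0=np.array([.5697,0,.0563])
def cylfit(q,r,lim,zc,win,free=True):
    # q rows: x_lat, s, z ; axis x=a+b*s, z=c+d*s
    k0=(q[:,1]>lim[0])&(q[:,1]<lim[1]);q=q[k0];sm=np.mean(lim)
    p=np.array([0,0,zc,0.])
    f=lambda p,q:np.hypot(q[:,0]-p[0]-p[1]*(q[:,1]-sm),q[:,2]-p[2]-p[3]*(q[:,1]-sm))-r
    for i in range(8):
        k=(abs(f(p,q))<win)&(abs(q[:,0]-p[0])<r*.85)&(q[:,2]>p[2])
        p=least_squares(f,p,args=(q[k],),loss='soft_l1',f_scale=.0015).x
    return p,k.sum(),np.std(f(p,q[k]))
def relfit(n,tip,N=8):
    out=[]
    for i in range(N):
        p,d=grab_frame(n);P=cloud(n,d).reshape(-1,3)-A0
        out.append(np.stack([P@ex,P@ey,P[:,2]],-1))
    q=np.concatenate(out);q=q[~np.isnan(q[:,0])]
    q=q[(abs(q[:,0])<.02)&(abs(q[:,2])<.03)]
    print(n,'barrel(+y third)',cylfit(q,.012,(.025,.057),0,.005))
    print(n,'barrel(-y third)',cylfit(q,.012,(-.057,-.025),0,.005))
    print(n,'nose',cylfit(q,.00475,(tip+.003,tip+.047),0,.004))
    k=(q[:,1]>.062)&(abs(q[:,0])<.003)&(q[:,2]>-.006)&(q[:,2]<.012);print('tip s',np.percentile(q[k,1],[0,.5,2]))
E
python3 - <<'E'
from h import *
np.set_printoptions(precision=5,suppress=True)
relfit('top',.082);relfit('side',.082,4)
o=bot.observe();P=o['position']-A0;print('tcp',P@ex,P@ey,P[2],o['tool_rot'],o['clock'])
E
```

```text
top barrel(+y third) (array([ 0.00092,  0.01507, -0.00019,  0.00349]), np.int64(1085), np.float64(0.0016659833094852532))
top barrel(-y third) (array([ 0.00057,  0.00303, -0.00011,  0.00361]), np.int64(1095), np.float64(0.0016469192425006018))
top nose (array([ 0.00035,  0.00018, -0.00071,  0.00125]), np.int64(552), np.float64(0.0014568068990272849))
tip s [0.08015 0.08085 0.08136]
side barrel(+y third) (array([0., 0., 0., 0.]), np.int64(0), np.float64(nan))
side barrel(-y third) (array([0., 0., 0., 0.]), np.int64(0), np.float64(nan))
side nose (array([-0.00095,  0.03054,  0.00001, -0.02208]), np.int64(103), np.float64(0.0007588792600924725))
tip s [0.09316 0.09514 0.09798]
tcp 0.0003625175035571228 0.17373281304382115 -0.006483626424826083 [3.14155 0.00001 1.74878] 6.125
  ret = _var(a, axis=axis, dtype=dtype, out=out, ddof=ddof,
  arrmean = um.true_divide(arrmean, div, out=arrmean,
  ret = ret.dtype.type(ret / rcount)
```

Relative to the barrel, the nose is about 0.5 mm low and 0.5 mm to the −x side. I'll correct that and approach slowly.

```bash
echo '{"deltas": [[0,-0.004,0.0005,-0.0005,0,0,0],[0,-0.008,0.0005,-0.0005,0,0,0],[0,-0.012,0.0005,-0.0005,0,0,0],[0,-0.016,0.0005,-0.0005,0,0,0],[0,-0.017,0.0005,-0.0005,0,0,0]]}' | python3 -m creep 60; echo '{"deltas": [[0,-0.0005,0,0,0,0,0],[0,-0.001,0,0,0,0,0],[0,-0.0015,0,0,0,0,0],[0,-0.002,0,0,0,0,0]]}' | python3 -m creep;echo '{"deltas": [[0,-0.0005,0,0,0,0,0],[0,-0.001,0,0,0,0,0],[0,-0.0015,0,0,0,0,0],[0,-0.002,0,0,0,0,0]]}' | python3 -m creep
```

```text
clock: 6.75
position: [0.5428, 0.154, 0.0503]
tool_rot: [-3.142, 0.0, 1.748]
force: [0.5, -0.5, -0.7]
grip_width: 0.0114
finger_force: 58.8
clock: 7.25
position: [0.543, 0.1525, 0.0503]
tool_rot: [3.142, -0.0, 1.749]
force: [0.2, 0.7, -0.2]
grip_width: 0.012
finger_force: 58.8
clock: 7.75
position: [0.5434, 0.1504, 0.0503]
tool_rot: [-3.142, 0.0, 1.749]
force: [-0.8, -0.3, -1.1]
grip_width: 0.0116
finger_force: 58.8
```

```bash
for i in 1; do echo '{"deltas": [[0,-0.0005,0,0,0,0,0],[0,-0.001,0,0,0,0,0]]}' | python3 -m creep;echo '{"deltas": [[0,-0.0005,0,0,0,0,0],[0,-0.001,0,0,0,0,0]]}' | python3 -m creep; echo '{"deltas": [[0,-0.0005,0,0,0,0,0],[0,-0.001,0,0,0,0,0]]}' | python3 -m creep; done | grep -E 'pos|force: \['
```

```text
position: [0.5436, 0.1494, 0.0503]
force: [-0.7, 0.4, -1.3]
position: [0.5438, 0.1485, 0.0503]
force: [-0.5, 0.7, -0.9]
position: [0.5439, 0.1475, 0.0503]
force: [-0.4, 1.0, -1.5]
```

```bash
(echo '{"deltas": [[0,-0.0005,0,0,0,0,0],[0,-0.001,0,0,0,0,0],[0,-0.0015,0,0,0,0,0],[0,-0.002,0,0,0,0,0]]}' | python3 -m creep;echo '{"deltas": [[0,-0.0005,0,0,0,0,0],[0,-0.001,0,0,0,0,0],[0,-0.0015,0,0,0,0,0]]}' | python3 -m creep; echo '{"deltas": [[0,-0.0005,0,0,0,0,0],[0,-0.001,0,0,0,0,0]]}' | python3 -m creep) | grep -E 'pos|force: \['
```

```text
position: [0.5443, 0.1455, 0.0503]
force: [0.2, -0.4, -0.6]
position: [0.5446, 0.144, 0.0503]
force: [0.8, -0.6, -0.5]
position: [0.5447, 0.143, 0.0503]
force: [0.8, -0.4, -0.4]
```

The tip is about 8 mm inside the bore with no side force. I'll keep going until it meets the pin.

```bash
(echo '{"deltas": [[0,-0.0005,0,0,0,0,0],[0,-0.001,0,0,0,0,0]]}' | python3 -m creep;echo '{"deltas": [[0,-0.0005,0,0,0,0,0],[0,-0.001,0,0,0,0,0]]}' | python3 -m creep; echo '{"deltas": [[0,-0.0005,0,0,0,0,0],[0,-0.001,0,0,0,0,0]]}' | python3 -m creep) | grep -E 'pos|force: \['
```

```text
position: [0.5449, 0.142, 0.0503]
force: [-0.0, 0.1, 0.0]
position: [0.5451, 0.1411, 0.0503]
force: [-0.5, 0.3, -0.7]
position: [0.5451, 0.1406, 0.0503]
force: [-0.7, 4.3, -1.8]
```

```bash
(echo '{"deltas": [[0,-0.0005,0,0,0,0,0],[0,-0.001,0,0,0,0,0]]}' | python3 -m creep;echo '{"deltas": [[0,-0.0005,0,0,0,0,0],[0,-0.001,0,0,0,0,0],[0,-0.0015,0,0,0,0,0]]}' | python3 -m creep; echo '{"deltas": [[0,-0.0006,0,0,0,0,0],[0,-0.0012,0,0,0,0,0],[0,-0.0018,0,0,0,0,0]]}' | python3 -m creep) | grep -E 'pos|force'
```

```text
position: [0.5452, 0.1405, 0.0503]
force: [-2.0, 10.1, -0.4]
finger_force: 58.8
position: [0.5453, 0.1399, 0.0503]
force: [-2.5, 13.7, -1.8]
finger_force: 58.8
position: [0.5456, 0.1382, 0.0503]
force: [-2.1, 14.5, -0.4]
finger_force: 58.8
```

```bash
(echo '{"deltas": [[0,-0.0008,0,0,0,0,0],[0,-0.0016,0,0,0,0,0],[0,-0.0024,0,0,0,0,0],[0,-0.0032,0,0,0,0,0],[0,-0.004,0,0,0,0,0]]}' | python3 -m creep;echo '{"deltas": [[0,-0.0008,0,0,0,0,0],[0,-0.0016,0,0,0,0,0],[0,-0.0024,0,0,0,0,0],[0,-0.0032,0,0,0,0,0],[0,-0.004,0,0,0,0,0]]}' | python3 -m creep) | grep -E 'pos|force'
cat >> h.py <<'E'
def head(N=4):
    q=[]
    for i in range(N):
        P=cloud('top',grab_frame('top')[1]).reshape(-1,3)-A0;q.append(np.stack([P@ex,P@ey,P[:,2]],-1))
    q=np.concatenate(q);k=(abs(q[:,0])<.006)&(q[:,2]>-.002)&(q[:,2]<.015)&(q[:,1]<-.05)&(q[:,1]>-.18)
    s=q[k,1];h,e=np.histogram(s,np.arange(-.18,-.05,.002));print('head end s',np.percentile(s,[.5,2]));
    hi=q[k&(q[:,2]>.0062)][:,1];print('high pts',np.histogram(hi[hi<-.062],np.arange(-.16,-.058,.004))[0])
E
python3 -c "
from h import *
head()"
```

```text
position: [0.5463, 0.1344, 0.0503]
force: [-3.9, 14.9, -1.8]
finger_force: 58.8
position: [0.547, 0.1304, 0.0503]
force: [-3.1, 14.0, 1.0]
finger_force: 58.8
head end s [-0.08243541 -0.08174997]
high pts [ 0  0  0  0  0  0  0  0  0  0  0  0  0  0  0  0  0  0  0 17 36 13  5  6
  3]
```

```bash
(echo '{"deltas": [[0,-0.0008,0,0,0,0,0],[0,-0.0016,0,0,0,0,0],[0,-0.0024,0,0,0,0,0],[0,-0.0032,0,0,0,0,0],[0,-0.004,0,0,0,0,0]]}' | python3 -m creep;echo '{"deltas": [[0,-0.0008,0,0,0,0,0],[0,-0.0016,0,0,0,0,0],[0,-0.0024,0,0,0,0,0],[0,-0.0032,0,0,0,0,0],[0,-0.004,0,0,0,0,0]]}' | python3 -m creep;echo '{"deltas": [[0,-0.0008,0,0,0,0,0],[0,-0.0016,0,0,0,0,0],[0,-0.0024,0,0,0,0,0],[0,-0.0032,0,0,0,0,0],[0,-0.004,0,0,0,0,0]]}' | python3 -m creep;echo '{"deltas": [[0,-0.0008,0,0,0,0,0],[0,-0.0016,0,0,0,0,0],[0,-0.0024,0,0,0,0,0],[0,-0.0032,0,0,0,0,0],[0,-0.004,0,0,0,0,0]]}' | python3 -m creep) | grep -E 'clock|pos|force'
python3 -c "
from h import *
head()"
```

```text
clock: 13.45
position: [0.5477, 0.1265, 0.0503]
force: [-2.7, 14.3, -0.9]
finger_force: 58.8
clock: 14.08
position: [0.5484, 0.1225, 0.0503]
force: [-2.9, 14.9, -1.0]
finger_force: 58.8
clock: 14.7
position: [0.5491, 0.1186, 0.0503]
force: [-2.9, 14.2, 0.1]
finger_force: 58.8
clock: 15.32
position: [0.5498, 0.1147, 0.0503]
force: [-3.0, 13.0, -0.4]
finger_force: 58.8
head end s [-0.0980876  -0.09724806]
high pts [ 0  0  0  0  0  0  0  0  0  0  0  0  0  0  0 21 33 15  3  6  2  5  4  4
  2]
```

The head now stands about 30 mm off the barrel. I'll withdraw the punch and lay it down.

```bash
(echo '{"deltas": [[0,0.005,0,0,0,0,0],[0,0.015,0,0,0,0,0],[0,0.027,0,0,0,0,0],[0,0.04,0,0,0,0,0],[0,0.055,0,0,0,0,0]]}' | python3 -m creep;echo '{"deltas": [[0,0.02,0,0,0,0,0],[0,0.03,0.01,0.01,0,0,0],[0,0.03,0.02,0.03,0,0,0],[0,0.03,0.02,0.042,0,0,0],[0,0.03,0.02,0.0445,0,0,0]]}' | python3 -m creep; echo '{"deltas": [[0,0,0,0,0,0,0],[0,0,0,0,0,0,0]]}' | python3 -m creep) | grep -E 'clock|pos|rot|force'
python3 -c "
from h import *
head(1)"
```

```text
clock: 16.15
position: [0.5403, 0.1675, 0.0503]
tool_rot: [-3.141, 0.0, 1.749]
force: [0.3, -0.1, -0.5]
finger_force: 58.8
clock: 16.77
position: [0.5543, 0.199, 0.0047]
tool_rot: [-3.14, 0.001, 1.748]
force: [-0.9, 1.1, -0.8]
finger_force: 58.8
clock: 17.02
position: [0.5551, 0.1995, 0.0064]
tool_rot: [3.141, -0.0, 1.749]
force: [-0.2, 0.2, -0.4]
finger_force: 58.8
head end s [-0.09797928 -0.09765063]
high pts [0 0 0 0 0 0 0 0 0 0 0 0 0 0 0 5 6 3 2 1 1 2 3 2 2]
```

```bash
(echo '{"deltas": [[0,0,0,0.0015,0,0,0],[0,0,0,0.003,0,0,0],[0,0,0,0.004,0,0,0],[0,0,0,0.004,0,0,0]]}' | python3 -m creep;echo '{"deltas": [[0,0,0,0.0005,0,0,0],[0,0,0,0.001,0,0,0]]}' | python3 -m creep) | grep -E 'clock|pos|rot|force'
```

```text
clock: 17.58
position: [0.5549, 0.1994, 0.0017]
tool_rot: [-3.141, 0.0, 1.749]
force: [0.0, -0.6, -0.7]
finger_force: 58.8
clock: 17.82
position: [0.555, 0.1995, 0.0008]
tool_rot: [3.141, -0.0, 1.749]
force: [-1.3, -0.5, 6.4]
finger_force: 59.6
```

```bash
(echo '{"deltas": [[0.02,0,0,0,0,0,0],[0.04,0,0,0,0,0,0],[0.05,0,0,0,0,0,0],[0.05,0,0,0,0,0,0]]}' | python3 -m creep;echo '{"deltas": [[0.05,0,0,-0.01,0,0,0],[0.05,0,0,-0.04,0,0,0],[0.05,0,0,-0.08,0,0,0],[0.05,0,0,-0.13,0,0,0],[0.05,0,0,-0.18,0,0,0]]}' | python3 -m creep;echo '{"deltas": [[0.05,0,0,0,0,0,0]]}' | python3 -m creep) | grep -E 'clock|pos|rot|force|width'
python3 - <<'E'
from h import *
o=bot.observe();print(o['qpos'])
p,d=grab_frame('side');cv2.imwrite('pics/side5.png',p[140:340,180:440])
E
```

```text
clock: 18.32
position: [0.5549, 0.1995, 0.0008]
tool_rot: [-3.142, 0.0, 1.749]
force: [-0.4, 0.2, 0.9]
grip_width: 0.0501
finger_force: 0.0
clock: 18.95
position: [0.5547, 0.1993, 0.1831]
tool_rot: [3.141, -0.0, 1.749]
force: [0.6, 1.0, 0.3]
grip_width: 0.0498
finger_force: 0.0
clock: 19.08
position: [0.5565, 0.2, 0.1852]
tool_rot: [3.135, -0.002, 1.749]
force: [0.4, -0.0, -0.4]
grip_width: 0.0498
finger_force: 0.0
[-0.65417722  0.53638209  0.29985616  1.75527168 -0.19897403  0.87311924
 -0.08883902]
```

View pics/side5.png

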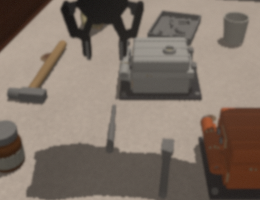

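The punch lies flat and free at about (110,130) in this crop, clear of the chisel. Now to the headed end of the pin.

```bash
(echo '{"deltas": [[0.05,-0.055,-0.004,0,0,0,0],[0.05,-0.11,-0.009,0,0,0,0],[0.05,-0.165,-0.013,0,0,0,0],[0.05,-0.22,-0.017,0,0,0,0],[0.05,-0.275,-0.022,0,0,0,0]]}' | python3 -m creep;echo '{"deltas": [[0.05,0,0,0.02,0,0,0],[0.05,0,0,0.04,0,0,0],[0.05,0,0,0.06,0,0,0],[0.05,0,0,0.06,0,0,0]]}' | python3 -m creep) | grep -E 'clock|pos|rot|force|width'
```

```text
clock: 19.75
position: [0.5814, -0.0768, 0.1801]
tool_rot: [-3.14, -0.0, 1.749]
force: [-0.0, -0.3, -0.7]
grip_width: 0.05
finger_force: 0.0
clock: 20.25
position: [0.5807, -0.075, 0.1192]
tool_rot: [-3.138, -0.001, 1.749]
force: [-0.2, 0.0, 0.5]
grip_width: 0.05
finger_force: 0.0
```

```bash
(echo '{"deltas": [[0.05,0,0.003,0.015,0,0,0],[0.05,0,0.003,0.03,0,0,0],[0.05,0,0.003,0.045,0,0,0],[0.05,0,0.003,0.045,0,0,0]]}' | python3 -m creep;echo '{"deltas": [[0.05,0,0,0.015,0,0,0],[0.05,0,0,0.028,0,0,0],[0.05,0,0,0.033,0,0,0],[0.05,0,0,0.033,0,0,0]]}' | python3 -m creep) | grep -E 'clock|pos|rot|force|width'
```

```text
clock: 20.75
position: [0.5841, -0.0746, 0.0745]
tool_rot: [-3.14, -0.0, 1.749]
force: [0.4, 0.7, 1.0]
grip_width: 0.0501
finger_force: 0.0
clock: 21.25
position: [0.5847, -0.0746, 0.0424]
tool_rot: [-3.141, -0.0, 1.749]
force: [0.1, 0.5, 0.6]
grip_width: 0.0503
finger_force: 0.0
```

```bash
(echo '{"deltas": [[0.02,0,0,0,0,0,0],[0.0,0,0,0,0,0,0],[0,0,0,0,0,0,0],[0,0,0,0,0,0,0],[0,0,0,0,0,0,0]]}' | python3 -m creep 50; echo '{"deltas": [[0,-0.001,0,0,0,0,0],[0,-0.002,0,0,0,0,0],[0,-0.003,0,0,0,0,0],[0,-0.004,0,0,0,0,0],[0,-0.005,0,0,0,0,0]]}' | python3 -m creep 50) | grep -E 'clock|pos|rot|force|width'; python3 -c "
from h import *
head(1)"
```

```text
clock: 21.88
position: [0.5841, -0.0748, 0.0431]
tool_rot: [-3.14, -0.0, 1.748]
force: [-6.5, -0.4, 7.2]
grip_width: 0.008
finger_force: 48.8
clock: 22.5
position: [0.5845, -0.077, 0.043]
tool_rot: [-3.139, -0.004, 1.75]
force: [-9.7, 13.8, 11.0]
grip_width: 0.008
finger_force: 49.2Traceback (most recent call last):
  File "<string>", line 3, in <module>
    head(1)
    ~~~~^^^
  File "h.py", line 56, in head
    s=q[k,1];h,e=np.histogram(s,np.arange(-.18,-.05,.002));print('head end s',np.percentile(s,[.5,2]));
                                                                              ~~~~~~~~~~~~~^^^^^^^^^^
    return _quantile_unchecked(
        a, q, axis, out, overwrite_input, method, keepdims, weights)
    return _ureduce(a,
                    func=_quantile_ureduce_func,
    ...<5 lines>...
                    overwrite_input=overwrite_input,
                    method=method)
    r = func(a, **kwargs)
    result = _quantile(arr,
                       quantiles=q,
    ...<2 lines>...
                       out=out,
                       weights=wgt)
    slices_having_nans = np.isnan(arr[-1, ...])
                                  ~~~^^^^^^^^^
IndexError: index -1 is out of bounds for axis 0 with size 0
```

```bash
(echo '{"deltas": [[0,-0.0015,-0.0003,-0.0004,0,0,0],[0,-0.003,-0.0005,-0.0007,0,0,0],[0,-0.0045,-0.0005,-0.0007,0,0,0],[0,-0.006,-0.0005,-0.0007,0,0,0],[0,-0.0075,-0.0005,-0.0007,0,0,0]]}' | python3 -m creep 50; echo '{"deltas": [[0,-0.0015,0,0,0,0,0],[0,-0.003,0,0,0,0,0],[0,-0.0045,0,0,0,0,0],[0,-0.006,0,0,0,0,0],[0,-0.0075,0,0,0,0,0]]}' | python3 -m creep; echo '{"deltas": [[0,-0.0015,0,0,0,0,0],[0,-0.003,0,0,0,0,0],[0,-0.0045,0,0,0,0,0],[0,-0.006,0,0,0,0,0],[0,-0.0075,0,0,0,0,0]]}' | python3 -m creep) | grep -E 'clock|pos|rot|force|width'
```

```text
clock: 23.18
position: [0.5856, -0.0838, 0.0433]
tool_rot: [-3.14, -0.004, 1.751]
force: [-5.7, 15.5, 2.3]
grip_width: 0.0078
finger_force: 48.8
clock: 23.8
position: [0.5869, -0.0912, 0.0432]
tool_rot: [-3.14, -0.004, 1.751]
force: [-6.5, 16.0, 1.7]
grip_width: 0.0081
finger_force: 48.8
clock: 24.42
position: [0.5883, -0.0986, 0.0432]
tool_rot: [-3.14, -0.004, 1.751]
force: [-6.2, 15.7, 3.0]
grip_width: 0.0079
finger_force: 48.8
```

```bash
(echo '{"deltas": [[0,-0.0015,0,0,0,0,0],[0,-0.003,0,0,0,0,0],[0,-0.0045,0,0,0,0,0],[0,-0.006,0,0,0,0,0],[0,-0.0075,0,0,0,0,0]]}' | python3 -m creep 50; echo '{"deltas": [[0,-0.0015,0,0,0,0,0],[0,-0.003,0,0,0,0,0],[0,-0.0045,0,0,0,0,0],[0,-0.006,0,0,0,0,0],[0,-0.0075,0,0,0,0,0]]}' | python3 -m creep; echo '{"deltas": [[0,-0.0015,0,0,0,0,0],[0,-0.003,0,0,0,0,0],[0,-0.0045,0,0,0,0,0],[0,-0.006,0,0,0,0,0],[0,-0.0075,0,0,0,0,0]]}' | python3 -m creep;echo '{"deltas": [[0,-0.001,0,0,0,0,0],[0,-0.002,0,0,0,0,0],[0,-0.003,0,0,0,0,0],[0,-0.004,0,0,0,0,0]]}' | python3 -m creep) | grep -E 'clock|pos|force: \[|width'
```

```text
clock: 25.05
position: [0.5896, -0.1059, 0.0432]
force: [-6.0, 15.9, 2.5]
grip_width: 0.0079
clock: 25.68
position: [0.5909, -0.1133, 0.0432]
force: [-6.0, 15.4, 2.7]
grip_width: 0.0083
clock: 26.3
position: [0.5923, -0.1206, 0.0432]
force: [-6.1, 16.0, 2.7]
grip_width: 0.0082
clock: 26.8
position: [0.593, -0.1249, 0.0432]
force: [-5.9, 14.4, 3.5]
grip_width: 0.0076
```

```bash
(echo '{"deltas": [[0,-0.001,0,0,0,0,0],[0,-0.002,0,0,0,0,0]]}' | python3 -m creep; echo '{"deltas": [[0,-0.001,0,0,0,0,0],[0,-0.002,0,0,0,0,0]]}' | python3 -m creep;echo '{"deltas": [[0,-0.0005,0,0,0,0,0],[0,-0.001,0,0,0,0,0]]}' | python3 -m creep) | grep -E 'clock|pos|force: \[|width'
```

```text
clock: 27.05
position: [0.5934, -0.1269, 0.0432]
force: [-6.4, 14.6, 2.3]
grip_width: 0.0078
clock: 27.3
position: [0.5937, -0.1287, 0.0432]
force: [-6.0, 19.8, 2.5]
grip_width: 0.0078
clock: 27.55
position: [0.5937, -0.1287, 0.0431]
force: [-8.3, 20.8, 4.1]
grip_width: 0.0078
```

The pin has reached its stop: the force rose and motion stalled. I'll release and lift clear.

```bash
(echo '{"deltas": [[0.02,0.0005,0,0,0,0,0],[0.04,0.0005,0,0,0,0,0],[0.05,0.0005,0,0,0,0,0],[0.05,0.0005,0,0,0,0,0]]}' | python3 -m creep; echo '{"deltas": [[0.05,0,0,-0.02,0,0,0],[0.05,0,0,-0.06,0,0,0],[0.05,0,0,-0.11,0,0,0],[0.05,0,0,-0.16,0,0,0],[0.05,-0.05,0,-0.2,0,0,0]]}' | python3 -m creep;echo '{"deltas": [[0.05,-0.05,0,0,0,0,0],[0.05,-0.1,0,0,0,0,0],[0.05,-0.15,0,0,0,0,0],[0.05,-0.15,0,0,0,0,0]]}' | python3 -m creep) | grep -E 'clock|pos|force: \[|width'
python3 - <<'E'
from h import *
head()
p,d=grab_frame('top');cv2.imwrite('pics/top9.png',p)
P=cloud('top',d).reshape(-1,3)
E
```

```text
clock: 28.05
position: [0.5948, -0.1324, 0.0436]
force: [0.0, -1.2, 0.3]
grip_width: 0.0504
clock: 28.68
position: [0.6042, -0.1775, 0.2464]
force: [1.3, 0.1, -0.4]
grip_width: 0.0501
clock: 29.18
position: [0.6286, -0.3324, 0.2436]
force: [0.5, 0.8, 0.6]
grip_width: 0.0499
head end s [-0.15281708 -0.15131058]
high pts [ 0 10 32 35  1  2  7  7  5  5  6  4  2  4  2  4  7  7  8  2  2  4  5  3
  6]
```

View pics/top9.png

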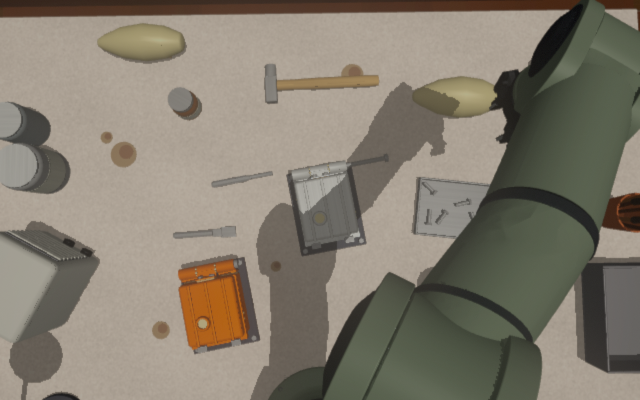

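The pin stands fully out, with its head at (385,158) and about 85 mm off the barrel. The punch lies flat at (242,180), and everything else I can see is where it was; the arm hides the cup. Handing in.

```bash
python3 -c "
from workcell import job
print(job.job_done())"
```

```text
the job is handed in; nothing more can be done
None
```

I drove the pin to about 30 mm with the punch, reading 16 N at most on the way, then laid the punch flat, drew the pin to its stop at about 85 mm, released it and handed the job in at about 29 s; no verdict was shown.

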